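Snap the controller board onto its four standoffs

ROBOT

A 7-joint arm with a two-finger parallel gripper is mounted at the origin on a cart in front of the work surface, level with it; the furniture and walls round the work are solid. World frame = base frame: x ahead of the robot, y to its left, z up, the work surface at z = 0. Lengths are in m, angles in rad, forces in N, time in s.
With the tool pointing down it reaches from about 0.4 to 0.85 m from the base axis. Payload 10.4 kg.
Tool frame: the origin (TCP) lies at the centre of the arm's flange, where the gripper is bolted on; the fingertips stand 182 mm ahead of it and the grasp point (between the pads) lies 164 mm ahead of it; z points along the fingers, y is the line along which they close (so a half turn about z gives the same grasp; the last joint's range is limited). The gripper opens to 87 mm and grips with 3 to 60 N. Pads are 19 mm wide; open, the fingers measure 117 mm over their backs; the gripper's body (75 mm by 190 mm) begins 51 mm behind the grasp point.
Start: joints at [-1.277, 0.332, -0.065, 1.46, 0.022, 1.35, -0.088], TCP at [0.195, 0.594, 0.405] pointing down, gripper open.
Joint ranges: [-2.6, 2.6], [-0.5, 2.12], [-1.47, 1.34], [0.16, 2.42], [-1.27, 4.41], [0.06, 2.06], [-2.6, 2.6]. Speed limits (rad/s): [2.22, 2.22, 2.79, 2.79, 3.14, 3.14, 3.14].

INTERFACE

Orientations are given as a unit quaternion [x, y, z, w].
In Python, from bench import r, eyes, job gives the robot as it stands. The module is installed in compiled form; this text tells all that it offers.
- The arm moves only by the shell command python3 -m inch 'ROWS' [OPENING] [FORCE]. ROWS is JSON, a list of rows, each a list of 6 numbers: the shift along the tool's x, y, z normalised to -1 to 1, where 1 is 4 cm, then the turn, a rotation vector about the tool's x, y, z normalised to -1 to 1, where 1 is 0.12 rad. In form: [[x, y, z, wx, wy, wz], ...]. A call has exactly 5 rows; each row shifts and turns the commanded pose from where the row before left it, along the tool's axes as they then stand; what a row does not reach is not made up. A row lasts 1/12 s, in which the tool goes at most 41.7 mm and 7.16 degrees, less where a joint would pass 70% of its speed; a pose out of reach is approached as far as the arm can. A call with a number of a shift or a turn outside -1 to 1 is refused whole. A call with a gripper value outside its range is refused whole. OPENING is the gripper command: -1 is shut, 1 is fully open, values between are in proportion, set as the call begins (- or left out, the last holds). The fingers move at their own pace and stop on an object; FORCE is the grip in N (left out, the last holds). Time passes only in rows, so rows that do not move let the fingers close, or fill a call up. It gives the time, the measured TCP pose, the force, the opening and the grip force at its end, in the units of the state.
- r.read_state(): the state, without advancing time (a new reading comes with each control period).
- eyes.camera(name): name is "scene" or "top" or "wrist"; returns a dict with "pixels" (400x640x3 uint8, red, green, blue), "fx", "fy", "cx", "cy" (pixels), "extrinsics" (4x4, takes a point from camera to world coordinates). Camera axes: x right, y down, z forward; pixel columns grow to the right and rows downward; lengths in m; the calibration is good to about 2 mm. A picture is of the moment at which its call begins. There is no depth.
- job.close_job(): hands the job in; it is judged then, once.
The state is a dict: "time": time; "joint_positions": joint angles; "joint_vel": joint speeds; "joint_torque": joint torques, N m; "ee_pos": TCP position; "eef_rot": TCP orientation; "ft_force": force on the tool from outside, world axes, zero at the start; "torque": the same for the moment, N m; "width": finger opening in m; "grip_force": force on a finger pad.
Only numpy, scipy, OpenCV 4.12 (cv2) and the standard library are available. Lean on these libraries where they do the work, as an engineer would, in place of code of your own. Each camera call takes 0.05 s, during which the arm holds its last target. There are 200 camera calls.

TASK

Pick up the green circuit board by its black heat sink and lay it on the four white snap pins in the grey tray, with the green screw terminal toward the tray's two cable glands, and let go of it. Then press it down with closed fingers, one end after the other, firmly but never with more than 25 newtons, until all four pins have clicked over it and it stays down level by itself. Do not let it tip as far as 15 degrees, and do not disturb the other things on the table.

Things in the scene. Friction and masses are not known exactly. Their poses are not given: they have to be found in the camera images.
- board: Loose green circuit board, 128 (x) x 76 (y) x 4 mm thick, about 0.12 kg, lying flat; origin at the centre of its underside, z up through the component side. Four 9 mm round holes at x = +-54, y = +-28 mm. Black heat sink in the middle. Green screw terminal (10 x 28 mm, 9 mm tall) at x = +25 mm marks the +x end; blue capacitors (7 mm tall) at x = -26 mm; other parts under 2 mm tall.
- heatsink (a point): Grip point in the black finned heat sink, which is 26 (x) x 24 (y) mm and rises 32 mm above the board's top face, in the board's middle. The point lies 22 mm above that face, 26 mm above the underside; its axes are the board's. Grip across the 24 mm width, closing along the board's y.
- tray: Fixed grey open tray, 146 (x) x 94 (y) mm, rim 12 mm above its origin, which is the centre of its underside; a rubber foot holds that 0 to 8 mm above the table. Two black cable glands stick out 16 mm from its +x wall: the board's +x (terminal) end belongs there. Four white nylon snap standoffs at x = +-54, y = +-28 mm, each with a 13 mm shoulder 16 mm above the origin, clear above the rim.
- standoff (a point): Centre of the shoulder of the standoff at tray x +54, y +28 mm (hole0's); the other three are alike. A pin rises 14.8 mm above it: 7 mm core, tip 2.4 mm wide, two sprung barbs toward tray +-y, 12 mm wide at 6 mm up, 7 mm wide at the top. A steel spring washer stands 3 mm above the shoulder and yields to it. A board just laid on rests on the barbs, underside 9 to 11 mm above the shoulders.
- hole0 (a point): Centre of the board hole at x +54, y +28 mm of the board, on its underside; it belongs on the standoff at the same x, y of the tray.
- hole1 (a point): Centre of the board hole at x +54, y -28 mm of the board, on its underside; it belongs on the standoff at the same x, y of the tray.
- hole2 (a point): Centre of the board hole at x -54, y -28 mm of the board, on its underside; it belongs on the standoff at the same x, y of the tray.
- hole3 (a point): Centre of the board hole at x -54, y +28 mm of the board, on its underside; it belongs on the standoff at the same x, y of the tray.
- land_front (a point): Centre of the bare copper land (20 mm disc) on the board's top face at x = +50 mm, y = 0: place to press the +x end. Free board round it: 20 mm toward the heat sink as far as the terminal, 20 mm to either side as far as the pins, which stand 9.5 mm above the top face of a seated board.
- land_back (a point): The same land at the -x end, at x = -50 mm, y = 0 on the top face. Pushing here or at land_front takes both pins of that end. The barbs yield at 9 to 14 N; the board drops some 3 mm, then must be pushed on against the washers, to 8 to 18 N, until it clicks under the barbs, 1 to 2 mm above the shoulders. Released before that click it springs back up. Further down it is hard. Pushing one corner alone lifts the opposite one.
- chuck_key: A loose chuck key lying by; leave it alone. Origin at the centre of its underside.
- screwdriver: A loose screwdriver lying by; leave it alone. Origin at the centre of its underside.
- masking_tape: A loose roll of masking tape lying by; leave it alone. Origin at the centre of its underside.
- marker: A loose marker pen lying by; leave it alone. Origin at the centre of its underside.
- glue_bottle: A loose glue bottle lying by; leave it alone. Origin at the centre of its underside.
- wood_offcut: A loose wood offcut lying by; leave it alone. Origin at the centre of its underside.

How it is judged:
On the way:
1. the board lies over the standoffs with the tip of each pin in its own hole (z of each of hole0, hole1, hole2, hole3 in the frame of tray below 0.0295 m and x of hole0 in the frame of tray between 0.05 and 0.058 m and y of hole0 in the frame of tray between 0.024 and 0.032 m and x of hole1 in the frame of tray between 0.05 and 0.058 m and y of hole1 in the frame of tray between -0.032 and -0.024 m and x of hole2 in the frame of tray between -0.058 and -0.05 m and y of hole2 in the frame of tray between -0.032 and -0.024 m and x of hole3 in the frame of tray between -0.058 and -0.05 m and y of hole3 in the frame of tray between 0.024 and 0.032 m), for 0.2 s.
At the end, for the whole second after the job is handed in: Each hole lies over its own standoff (terminal toward the glands), within 3 mm in x and y, with the board's underside there no more than 2.2 mm above the shoulder (clicked in: 1 to 1.6 mm; not clicked: 3 mm); the board is released and at rest (z of each of hole0, hole1, hole2, hole3 in the frame of tray below 0.0182 m and x of hole0 in the frame of tray between 0.051 and 0.057 m and y of hole0 in the frame of tray between 0.025 and 0.031 m and x of hole1 in the frame of tray between 0.051 and 0.057 m and y of hole1 in the frame of tray between -0.031 and -0.025 m and x of hole2 in the frame of tray between -0.057 and -0.051 m and y of hole2 in the frame of tray between -0.031 and -0.025 m and x of hole3 in the frame of tray between -0.057 and -0.051 m and y of hole3 in the frame of tray between 0.025 and 0.031 m and linear speed of board below 0.02 m/s and contact force between the fingers and board below 0.05 N); the robot touches nothing.
It fails at once if the board, once pressed below its resting place on the barbs, is squeezed or pushed by the fingers with more than 25 N (horizontal distance between board and tray below 0.03 m and z of board in the frame of tray below 0.0235 m and contact force between the fingers and board above 25 N).
It fails at once if the board is tipped more than 15 degrees (angle between board's own z axis and vertical above 0.262 rad).
It fails at once if another thing on the table is moved more than 20 mm (distance of any of chuck_key, screwdriver, masking_tape, marker, glue_bottle, wood_offcut from where it was at the start of the episode above 0.02 m).
It also fails if it takes over 64 s, if anything falls off the work surface, if the arm or the gripper's body presses on something with over 40 N, if the wrist force passes 120 N, or if a joint passes its speed limit or range.

## Working session

There is one attempt and no reset: what is moved stays moved. The work goes in short steps, Python scripts to look and compute and a shell command to move; the robot and the scene stay as the last step left them, time stands still between calls to the robot, and variables do not carry over. Pictures are saved under pics/ and viewed, at most 13 in all, crops included, and the job is handed in when it is done.

```bash
mkdir -p pics; cat > h.py <<'E'
from bench import r, eyes, job
import numpy as np, cv2
from scipy.spatial.transform import Rotation as R
def snap(n,f):
    c=eyes.camera(n); cv2.imwrite('pics/'+f,c['pixels'][:,:,::-1]); np.savez('pics/'+f+'.npz',**{k:np.array(v) for k,v in c.items()}); return c
def load(f): return dict(np.load('pics/'+f+'.npz'))
def ray(c,uv,z):
    E=np.array(c['extrinsics']); d=E[:3,:3]@[(uv[0]-c['cx'])/c['fx'],(uv[1]-c['cy'])/c['fy'],1]; o=E[:3,3]
    return o+d*(z-o[2])/d[2]
def proj(c,p):
    E=np.linalg.inv(np.array(c['extrinsics'])); q=E[:3,:3]@p+E[:3,3]
    return np.array([c['fx']*q[0]/q[2]+c['cx'],c['fy']*q[1]/q[2]+c['cy']])
E
python3 - <<'E'
from h import *
for n in ['top','scene']: c=snap(n,n+'0.png'); print(n,c['fx'],np.round(c['extrinsics'],3).tolist())
s=r.read_state(); print({k:np.round(v,3).tolist() for k,v in s.items()}); print(np.round(R.from_quat(s['eef_rot']).as_matrix(),3))
E
```

```text
top 516.7195029371806 [[-0.018, -0.985, 0.17, 0.369], [-1.0, 0.018, -0.0, 0.043], [-0.003, -0.17, -0.985, 1.258], [0.0, 0.0, 0.0, 1.0]]
scene 408.1459554769842 [[0.179, 0.756, -0.629, 1.257], [0.984, -0.14, 0.111, -0.049], [-0.004, -0.639, -0.769, 0.862], [0.0, 0.0, 0.0, 1.0]]
{'time': 0.1, 'joint_positions': [-1.277, 0.333, -0.065, 1.461, 0.022, 1.35, -0.088], 'joint_vel': [-0.002, -0.001, -0.001, -0.003, 0.001, -0.001, 0.001], 'joint_torque': [0.001, -62.454, 0.024, -39.072, -0.062, 0.036, 0.0], 'ee_pos': [0.195, 0.594, 0.404], 'eef_rot': [0.158, 0.987, -0.001, -0.0], 'ft_force': [0.067, 0.519, 0.134], 'torque': [-0.02, -0.07, 0.022], 'grip_force': 0.0, 'width': 0.087}
[[-0.95   0.312 -0.   ]
 [ 0.312  0.95  -0.001]
 [-0.    -0.001 -1.   ]]
```

View pics/top0.png

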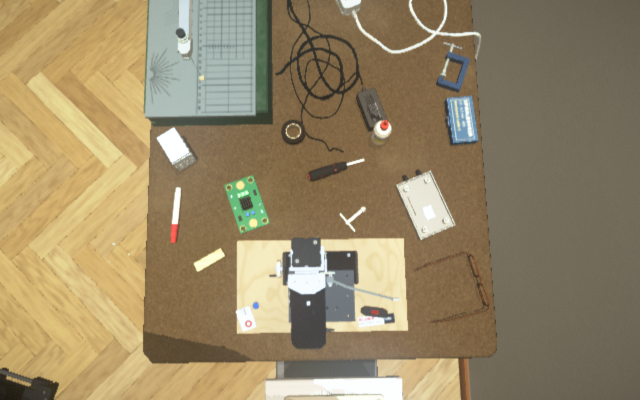

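The top view shows the board at about (247,203) with its terminal end still unclear, and the tray at (425,205) with its glands toward (412,175). Next I'll zoom in.

```bash
python3 - <<'E'
from h import *
i=cv2.imread('pics/top0.png')
a=cv2.resize(i[165:245,212:282],None,fx=5.6,fy=5.6,interpolation=cv2.INTER_CUBIC)
b=cv2.resize(i[165:245,390:460],None,fx=5.6,fy=5.6,interpolation=cv2.INTER_CUBIC)
cv2.imwrite('pics/z0.png',np.hstack([a,b]))
c=load('top0.png')
for n,uv,z in [('board',(247,203),.004),('tray',(425,205),.014)]: print(n,ray(c,uv,z))
E
```

```text
board [0.56633076 0.1992687  0.004     ]
tray [ 0.55178265 -0.23508237  0.014     ]
```

View pics/z0.png

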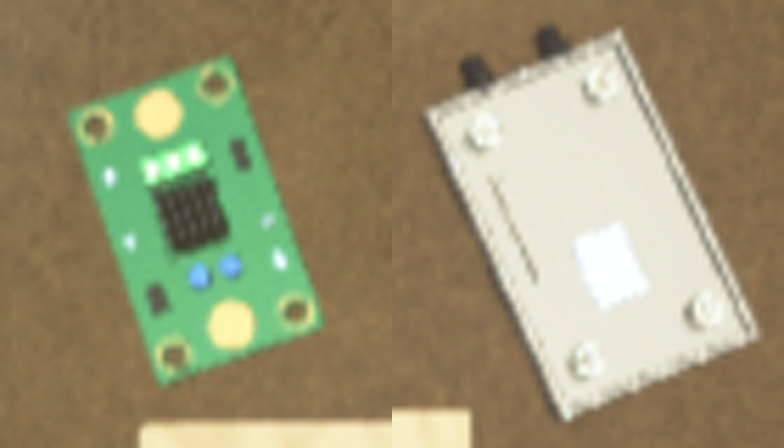

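View pics/scene0.png

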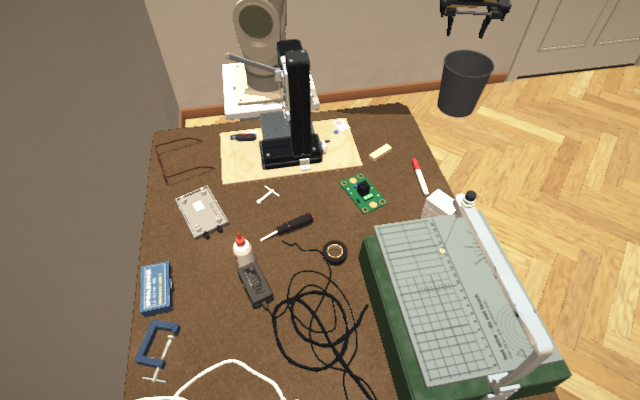

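Both have the terminal or gland end toward image-up (+x). In the zoom, board holes are at (97,126), (216,84), (297,312) and (173,356), and tray pins at (484,130), (601,84), (706,310) and (585,360). A tall press stands near the base, between the two.

```bash
python3 - <<'E'
from h import *
from scipy.optimize import least_squares
c=load('top0.png'); s=load('scene0.png')
L=np.array([[54,28],[54,-28],[-54,-28],[-54,28]])*1e-3
for n,pts,off,z in [('board',[(97,126),(216,84),(297,312),(173,356)],(212,165),.003),('tray',[(92,130),(209,84),(314,310),(193,360)],(390,165),.028)]:
    P=np.array([ray(c,(off[0]+(u+.5)/5.6-.5,off[1]+(v+.5)/5.6-.5),z)[:2] for u,v in pts])
    f=lambda q:(L@np.array([[np.cos(q[2]),-np.sin(q[2])],[np.sin(q[2]),np.cos(q[2])]]).T+q[:2]-P).ravel()
    o=least_squares(f,[*P.mean(0),0]); print(n,o.x,np.degrees(o.x[2]),np.round(f(o.x)*1e3,1))
# press: top end of column, both views
def tri(uv1,uv2):
    A=[];b=[]
    for k,uv in((c,uv1),(s,uv2)):
        a0=ray(k,uv,0);E=k['extrinsics'];d=a0-E[:3,3];d/=np.linalg.norm(d);M=np.eye(3)-np.outer(d,d);A.append(M);b.append(M@a0)
    return np.linalg.solve(sum(A),sum(b))
print('presstop',tri((305,243),(290,45)),tri((308,345),(290,45)),ray(c,(290,320),0),ray(c,(357,250),0))
st=r.read_state()
E
```

```text
board [0.56491551 0.20059361 0.32743427] 18.760601613225003 [-0.1  0.3  0.  -0.3 -0.1  0.5  0.2 -0.5]
tray [ 0.55235568 -0.23357006  0.36835981] 21.105462702982845 [ 0.   0.4  0.9 -0.2 -0.6  0.2 -0.3 -0.4]
presstop [0.43569821 0.04695889 0.38549345] [0.25892561 0.05590684 0.2835852 ] [0.28430701 0.09701857 0.        ] [ 0.44667284 -0.06731773  0.        ]
```

```bash
T='[[0,0,0,0,0,1],[0,0,0,0,0,1],[0,0,0,0,0,1],[0,0,0,0,0,1],[0,0,0,0,0,1]]'; true
python3 -m inch '[[0,0,0,0,0,1],[0,0,0,0,0,1],[0,0,0,0,0,1],[0,0,0,0,0,1],[0,0,0,0,0,1]]' 1 20
python3 -m inch '[[0,0,0,0,0,1],[0,0,0,0,0,1],[0,0,0,0,0,1],[0,0,0,0,0,1],[0,0,0,0,0,1]]'
python3 -m inch '[[0,0,0,0,0,1],[0,0,0,0,0,1],[0,0,0,0,0,1],[0,0,0,0,0,1],[0,0,0,0,0,1]]'
python3 -m inch '[[0,0,0,0,0,1],[0,0,0,0,0,1],[0,0,0,0,0,1],[0,0,0,0,0,1],[0,0,0,0,0,1]]'
python3 -m inch '[[0,0,0,0,0,0.8],[0.37,0.82,0,0,0,0],[0.37,0.82,0,0,0,0],[0.37,0.82,0,0,0,0],[0.37,0.82,0,0,0,0]]'
python3 -c "
from h import *
s=r.read_state(); print(s['joint_positions'],np.degrees(R.from_quat(s['eef_rot']).as_euler('zyx')))"
```

```text
time: 0.52
ee_pos: [0.1946, 0.5938, 0.4043]
eef_rot: [0.445, 0.895, -0.0, 0.0]
ft_force: [0.0, 0.2, 0.7]
width: 0.0867
grip_force: 0.0
time: 0.93
ee_pos: [0.1946, 0.5938, 0.4043]
eef_rot: [0.69, 0.724, -0.0, 0.0]
ft_force: [-0.6, -0.4, -0.0]
width: 0.087
grip_force: 0.0
time: 1.35
ee_pos: [0.1946, 0.5938, 0.4043]
eef_rot: [0.873, 0.488, -0.0, 0.0]
ft_force: [-0.7, 0.2, -0.3]
width: 0.0869
grip_force: 0.0
time: 1.77
ee_pos: [0.1946, 0.5938, 0.4043]
eef_rot: [0.978, 0.208, -0.0, 0.0]
ft_force: [0.2, 0.3, 0.1]
width: 0.087
grip_force: 0.0
time: 2.18
ee_pos: [0.2939, 0.4875, 0.4044]
eef_rot: [0.986, 0.164, -0.0, 0.0]
ft_force: [1.2, -0.2, 0.5]
width: 0.087
grip_force: 0.0
[-1.40264411  0.20895508  0.34173367  1.63143591 -0.07186692  1.31420601
 -2.29108776] [-1.88613996e+01 -1.35591997e-02  1.79967908e+02]
```

```bash
python3 -m inch '[[0.37,0.82,0,0,0,0],[0.37,0.82,0,0,0,0],[0.37,0.82,0,0,0,0],[0.37,0.82,0,0,0,0],[0.37,0.82,0,0,0,0]]'
python3 -m inch '[[0.37,0.82,0.4,0,0,0],[0.37,0.82,0.4,0,0,0],[0.37,0.82,0.4,0,0,0],[0.37,0.82,0.4,0,0,0],[0.37,0.82,0.4,0,0,0]]'
python3 -m inch '[[0.37,0.82,0.2,0,0,0],[0,0,0.2,0,0,0],[0,0,0,0,0,0],[0,0,0,0,0,0],[0,0,0,0,0,0]]'
python3 -c "
from h import *
s=r.read_state(); print(s['joint_positions'],np.degrees(R.from_quat(s['eef_rot']).as_euler('zyx')))
snap('wrist','w1.png')"
```

```text
time: 2.6
ee_pos: [0.4169, 0.3559, 0.4046]
eef_rot: [0.987, 0.164, -0.0, -0.0]
ft_force: [-0.3, 0.4, -0.1]
width: 0.087
grip_force: 0.0
time: 3.02
ee_pos: [0.5398, 0.2248, 0.3239]
eef_rot: [0.986, 0.164, -0.0, -0.0]
ft_force: [0.9, 0.5, 0.4]
width: 0.087
grip_force: 0.0
time: 3.43
ee_pos: [0.5632, 0.2013, 0.309]
eef_rot: [0.986, 0.165, -0.0, -0.0]
ft_force: [0.0, 0.4, -0.6]
width: 0.0867
grip_force: 0.0
[-0.87473136  0.37662397  0.56624675  1.68095836 -0.21902584  1.1475079
 -1.48980093] [-1.89473885e+01 -9.88134926e-03 -1.79953987e+02]
```

View pics/w1.png

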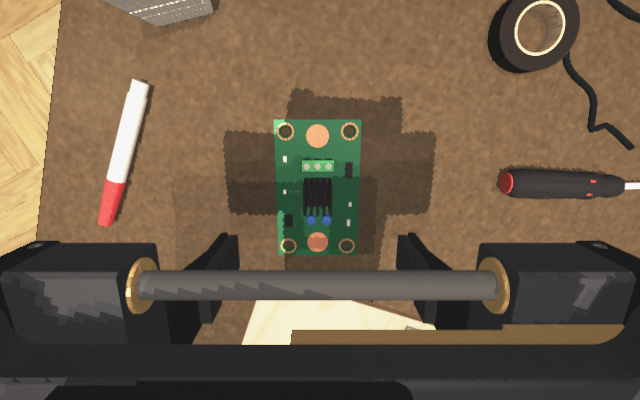

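The wrist view shows the board square to the tool, with holes at (286,131), (349,131), (346,246) and (289,246).

```bash
cat >> h.py <<'E'
from scipy.optimize import least_squares
L=np.array([[54,28],[54,-28],[-54,-28],[-54,28]])*1e-3
def fit(c,pts,z):
    P=np.array([ray(c,p,z)[:2] for p in pts])
    f=lambda q:(L@np.array([[np.cos(q[2]),-np.sin(q[2])],[np.sin(q[2]),np.cos(q[2])]]).T+q[:2]-P).ravel()
    o=least_squares(f,[*P.mean(0),.3]); print('fit',np.round(o.x[:2],4),'yaw',round(np.degrees(o.x[2]),2),'res mm',np.round(f(o.x)*1e3,1)); return o.x
def togo(xy,yaw,z):
    s=r.read_state(); M=R.from_quat(s['eef_rot']).as_matrix()
    d=M.T@(np.array([*xy,z])-s['ee_pos'])
    want=np.column_stack([[np.cos(yaw),np.sin(yaw),0],[np.sin(yaw),-np.cos(yaw),0],[0,0,-1]])
    print('to go units',np.round(d/.04,3),'turn units',np.round(R.from_matrix(M.T@want).as_rotvec()/.12,3))
E
python3 - <<'E'
from h import *
c=load('w1.png')
q=fit(c,[(286,131),(349,131),(346,246),(289,246)],.004)
togo(q[:2],q[2],.19)
E
```

```text
fit [0.5656 0.2024] yaw 18.88 res mm [-0.5  0.4 -0.1 -0.6  0.5 -0.4  0.1  0.6]
to go units [ 6.500e-02 -1.000e-03  2.982e+00] turn units [-0.008 -0.005  0.012]
```

```bash
python3 -m inch '[[0.06,0,0.8,0,0,0],[0,0,0.8,0,0,0],[0,0,0.7,0,0,0],[0,0,0.4,0,0,0],[0,0,0.25,0,0,0]]'
python3 -m inch '[[0,0,0,0,0,0],[0,0,0,0,0,0],[0,0,0,0,0,0],[0,0,0,0,0,0],[0,0,0,0,0,0]]' -0.8 20
python3 -m inch '[[0,0,0,0,0,0],[0,0,0,0,0,0],[0,0,0,0,0,0],[0,0,0,0,0,0],[0,0,0,0,0,0]]' -1 25
python3 -m inch '[[0,0,0,0,0,0],[0,0,0,0,0,0],[0,0,0,0,0,0],[0,0,0,0,0,0],[0,0,0,0,0,0]]'
```

```text
time: 3.9
ee_pos: [0.5648, 0.2019, 0.189]
eef_rot: [0.986, 0.165, -0.001, 0.0]
ft_force: [-0.5, -0.3, 0.9]
width: 0.0871
grip_force: 0.0
time: 4.32
ee_pos: [0.5663, 0.2009, 0.192]
eef_rot: [0.987, 0.164, 0.001, -0.0]
ft_force: [-0.1, -0.7, 0.0]
width: 0.0615
grip_force: 0.0
time: 4.73
ee_pos: [0.5659, 0.2007, 0.1908]
eef_rot: [0.987, 0.164, 0.0, -0.0]
ft_force: [-0.2, -0.0, 0.9]
width: 0.0284
grip_force: 0.0
time: 5.15
ee_pos: [0.5659, 0.2008, 0.1908]
eef_rot: [0.987, 0.164, 0.0, -0.0]
ft_force: [-0.3, 1.8, -0.9]
width: 0.0241
grip_force: 25.0
```

```bash
python3 -m inch '[[0,0,-0.3,0,0,0],[0,0,-0.6,0,0,0],[0,0,-0.8,0,0,0],[0,0,-0.8,0,0,0],[0,0,-0.8,0,0,0]]'
python3 -m inch '[[0,0,-0.8,0,0,0],[0,0,-0.8,0,0,0],[0,0,-0.8,0,0,0],[0,0,-0.8,0,0,0],[0,0,-0.8,0,0,0]]'
python3 -m inch '[[0,0,-0.3,0,0,0],[-0.06,0.3,0,0,0,0],[-0.06,0.7,0,0,0,0],[-0.06,0.7,0,0,0,0],[-0.06,0.7,0,0,0,0]]'
python3 -m inch '[[-0.06,0.7,0,0,0,0],[-0.06,0.7,0,0,0,0],[-0.06,0.7,0,0,0,0],[-0.06,0.7,0,0,0,0],[-0.1,0.4,0,0,0,0]]'
python3 -c "
from h import *
s=r.read_state(); print(s['joint_positions'],np.degrees(R.from_quat(s['eef_rot']).as_euler('zyx')))
snap('scene','s2.png')"
```

```text
time: 5.57
ee_pos: [0.5658, 0.2002, 0.3249]
eef_rot: [0.987, 0.163, -0.0, 0.0]
ft_force: [0.5, 0.6, -0.0]
width: 0.0241
grip_force: 25.0
time: 5.98
ee_pos: [0.5654, 0.2, 0.4853]
eef_rot: [0.987, 0.163, 0.0, -0.0]
ft_force: [1.0, 0.5, -0.9]
width: 0.0236
grip_force: 25.0
time: 6.4
ee_pos: [0.5876, 0.1048, 0.4936]
eef_rot: [0.987, 0.164, -0.001, 0.0]
ft_force: [0.2, 0.1, -0.6]
width: 0.0236
grip_force: 25.0
time: 6.82
ee_pos: [0.6161, -0.0233, 0.4935]
eef_rot: [0.987, 0.162, -0.001, 0.001]
ft_force: [0.2, 0.3, -1.7]
width: 0.0236
grip_force: 25.0
[-0.57863558  0.32942592  0.71974928  1.37046388 -0.21320007  1.52222718
 -1.1215317 ] [-1.85973751e+01 -1.02426904e-01  1.79898961e+02]
```

View pics/s2.png

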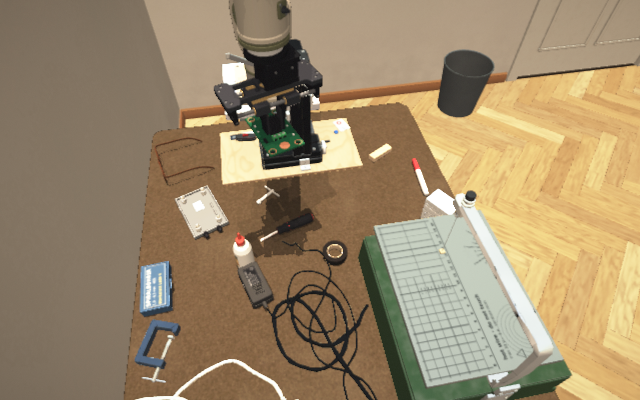

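The board is held level above the press. I'll carry on to a spot short of the tray and look at the pins.

```bash
python3 -m inch '[[-0.3,0.4,0,0,0,0],[-0.42,0.6,0,0,0,0],[-0.42,0.6,0,0,0,0],[-0.42,0.6,0,0,0,0],[-0.42,0.6,0,0,0,0]]'
python3 -m inch '[[-0.42,0.6,0,0,0,0],[-0.42,0.6,0,0,0,-0.4],[-0.42,0.5,0,0,0,0],[-0.6,0,0.4,0,0,0],[-0.6,0,0.5,0,0,0]]'
python3 -m inch '[[-0.6,0,0.5,0,0,0],[-0.6,0,0.5,0,0,0],[-0.4,0,0.4,0,0,0],[0,0,0,0,0,0],[0,0,0,0,0,0]]'
python3 -c "
from h import *
s=r.read_state(); print(s['joint_positions'],np.degrees(R.from_quat(s['eef_rot']).as_euler('zyx')))
snap('wrist','w3.png')"
```

```text
time: 7.28
ee_pos: [0.5763, -0.1522, 0.4936]
eef_rot: [0.987, 0.163, -0.001, -0.0]
ft_force: [-0.1, 0.0, -0.7]
width: 0.0239
grip_force: 25.0
time: 7.7
ee_pos: [0.5068, -0.2513, 0.4579]
eef_rot: [0.983, 0.186, -0.0, 0.001]
ft_force: [-0.1, 0.1, -0.9]
width: 0.0238
grip_force: 25.0
time: 8.12
ee_pos: [0.4474, -0.273, 0.4016]
eef_rot: [0.982, 0.186, -0.001, -0.001]
ft_force: [0.2, 0.7, -0.1]
width: 0.0241
grip_force: 25.0
[-0.3090831   0.12420718  0.84294107  1.76666325 -0.0968261   1.29555481
 -0.63913276] [-2.14885198e+01 -9.56774837e-02 -1.79907855e+02]
```

View pics/w3.png

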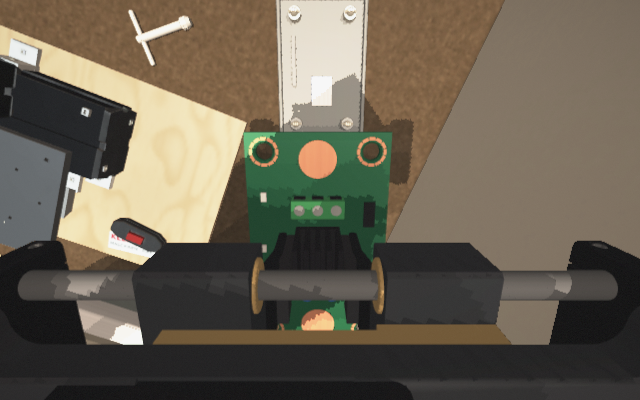

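The tray is visible with pins near (294,13), (350,13), (347,124) and (296,124). The held board's front holes are at (263,151) and (371,151). I'll enlarge this area for accuracy.

```bash
python3 - <<'E'
from h import *
i=cv2.imread('pics/w3.png')
a=cv2.resize(i[0:30,270:380],None,fx=7,fy=7,interpolation=cv2.INTER_CUBIC)
b=cv2.resize(i[110:180,235:345],None,fx=7,fy=7,interpolation=cv2.INTER_CUBIC)[:350]
b=cv2.resize(i[110:175,240:400],None,fx=5,fy=5,interpolation=cv2.INTER_CUBIC)
a=cv2.copyMakeBorder(a,0,0,0,30,0)
cv2.imwrite('pics/z3.png',np.vstack([a,b]))
E
```

```text
(no output)
```

View pics/z3.png

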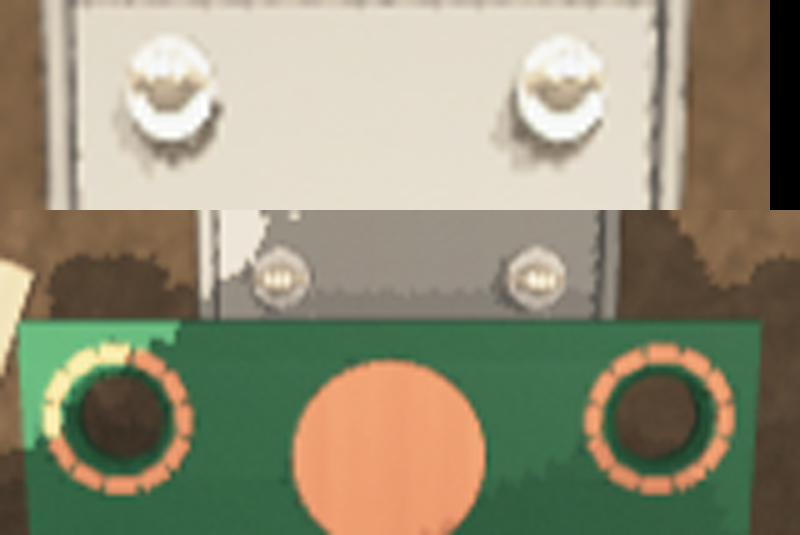

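```bash
python3 - <<'E'
from h import *
c=load('w3.png'); s=r.read_state(); M=R.from_quat(s['eef_rot']).as_matrix(); print(np.round(s['ee_pos'],4))
p=[(294,14),(349.6,13.8),(347,123.2),(295.8,123.2)]
for z in (.018,.022,.026,.030): fit(c,p,z)
print('E',np.round(c['extrinsics'],3).tolist(),c['fx'])
for uv in [(262.8,151),(371.2,150.8)]: print('hole in tool',np.round(M.T@(ray(c,uv,s['ee_pos'][2]-.1868)-s['ee_pos']),4))
# landback
print(np.round(M.T@(ray(c,(317.8,159),s['ee_pos'][2]-.1868)-s['ee_pos']),4))
E
```

```text
[ 0.4486 -0.2725  0.4024]
fit [ 0.5544 -0.2348] yaw 21.42 res mm [ 0.3  0.1  0.1  0.2 -0.3  0.1 -0.1 -0.3]
fit [ 0.554  -0.2349] yaw 21.42 res mm [ 0.8  0.6  0.8  0.1 -0.8 -0.4 -0.8 -0.3]
fit [ 0.5536 -0.235 ] yaw 21.42 res mm [ 1.2  1.1  1.5  0.  -1.2 -0.9 -1.5 -0.2]
fit [ 0.5532 -0.2351] yaw 21.42 res mm [ 1.6  1.6  2.1 -0.1 -1.6 -1.4 -2.1 -0.1]
E [[0.365, -0.894, -0.259, 0.518], [-0.931, -0.352, -0.099, -0.245], [-0.003, 0.277, -0.961, 0.382], [0.0, 0.0, 0.0, 1.0]] 320.8695686055207
hole in tool [ 0.0536 -0.0283  0.1868]
hole in tool [0.0536 0.0276 0.1868]
[4.940e-02 1.000e-04 1.868e-01]
```

```bash
python3 -c "
from h import *
y=np.radians(21.42); togo(np.array([.5542,-.2348])+.0005*np.array([np.cos(y),np.sin(y)]),y,.238)"
```

```text
to go units [2.815 0.097 4.111] turn units [-0.007  0.     0.022]
```

```bash
python3 -m inch '[[0.4,0.1,0,0,0,0],[0.7,0,0,0,0,0],[0.7,0,0,0,0,0],[0.6,0,0,0,0,0],[0.4,0,0.2,0,0,0]]'
python3 -m inch '[[0,0,0.6,0,0,0],[0,0,0.7,0,0,0],[0,0,0.7,0,0,0],[0,0,0.7,0,0,0],[0,0,0.6,0,0,0]]'
python3 -m inch '[[0,0,0.4,0,0,0],[0,0,0.2,0,0,0],[0,0,0,0,0,0],[0,0,0,0,0,0],[0,0,0,0,0,0]]'
python3 -c "
from h import *
y=np.radians(21.42); togo(np.array([.5542,-.2348])+.0005*np.array([np.cos(y),np.sin(y)]),y,.219)
c=snap('wrist','w4.png');i=cv2.imread('pics/w4.png')
cv2.imwrite('pics/z4.png',cv2.resize(i[60:230,220:420],None,fx=3.5,fy=3.5,interpolation=cv2.INTER_CUBIC))"
```

```text
time: 8.58
ee_pos: [0.558, -0.2327, 0.3956]
eef_rot: [0.982, 0.189, 0.001, 0.0]
ft_force: [1.3, -0.1, 0.2]
width: 0.0241
grip_force: 25.0
time: 9.0
ee_pos: [0.5552, -0.2341, 0.2609]
eef_rot: [0.982, 0.188, -0.0, -0.0]
ft_force: [-0.5, 0.6, -0.4]
width: 0.0237
grip_force: 25.0
time: 9.42
ee_pos: [0.5552, -0.2352, 0.24]
eef_rot: [0.982, 0.187, 0.001, 0.0]
ft_force: [0.2, -0.3, -1.4]
width: 0.0235
grip_force: 25.0
to go units [-0.007 -0.02   0.526] turn units [ 0.01  -0.013  0.028]
```

View pics/z4.png

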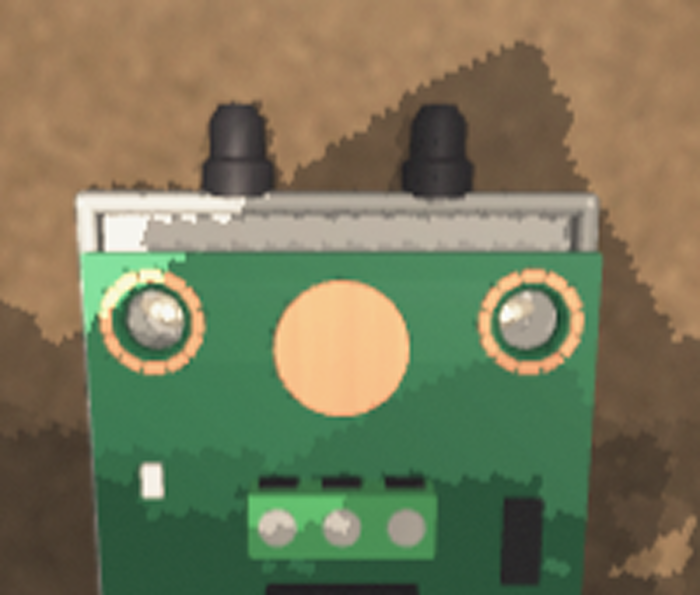

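The standoffs sit centred in the front holes, at (155,320) and (528,320) in the crop, with the glands on the terminal side. I'll lower it.

```bash
python3 -m inch '[[0,0,0.15,0,0,0],[0,0,0.15,0,0,0],[0,0,0.12,0,0,0],[0,0,0.05,0,0,0],[0,0,0,0,0,0]]'
python3 -m inch '[[0,0,0.02,0,0,0],[0,0,0,0,0,0],[0,0,0.02,0,0,0],[0,0,0,0,0,0],[0,0,0,0,0,0]]'
python3 -m inch '[[0,0,0.02,0,0,0],[0,0,0,0,0,0],[0,0,0.02,0,0,0],[0,0,0,0,0,0],[0,0,0,0,0,0]]'
```

```text
time: 9.88
ee_pos: [0.5542, -0.235, 0.2192]
eef_rot: [0.982, 0.187, -0.0, -0.0]
ft_force: [-0.2, 0.2, -0.4]
width: 0.0237
grip_force: 25.0
time: 10.3
ee_pos: [0.5545, -0.235, 0.2184]
eef_rot: [0.982, 0.187, 0.0, -0.0]
ft_force: [-1.3, 0.6, 0.1]
width: 0.024
grip_force: 25.0
time: 10.72
ee_pos: [0.5546, -0.235, 0.2172]
eef_rot: [0.982, 0.187, 0.0, -0.0]
ft_force: [-2.7, 3.9, 8.2]
width: 0.0238
grip_force: 25.0
```

```bash
python3 -m inch '[[0,0,-0.02,0,0,0],[0,0,0,0,0,0],[0,0,0,0,0,0],[0,0,0,0,0,0],[0,0,0,0,0,0]]' - 5
python3 -m inch '[[0,0,0,0,0,0],[0,0,0,0,0,0],[0,0,0,0,0,0],[0,0,0,0,0,0],[0,0,0,0,0,0]]' 0.2
python3 -m inch '[[0,0,0,0,0,0],[0,0,0,0,0,0],[0,0,0,0,0,0],[0,0,0,0,0,0],[0,0,0,0,0,0]]'
```

```text
time: 11.13
ee_pos: [0.5545, -0.2349, 0.2175]
eef_rot: [0.982, 0.187, 0.0, -0.0]
ft_force: [-1.9, 2.9, 2.7]
width: 0.0237
grip_force: 5.0
time: 11.55
ee_pos: [0.5544, -0.2353, 0.2175]
eef_rot: [0.982, 0.187, -0.0, 0.0]
ft_force: [1.0, 0.0, -0.0]
width: 0.0481
grip_force: 0.0
time: 11.97
ee_pos: [0.5544, -0.2351, 0.2175]
eef_rot: [0.982, 0.187, 0.0, -0.0]
ft_force: [0.3, 1.4, -0.3]
width: 0.0519
grip_force: 0.0
```

```bash
python3 -m inch '[[0,0,-0.3,0,0,0],[0,0,-0.5,0,0,0],[0,0,-0.6,0,0,0],[0,0,-0.6,0,0,0],[0,0,0,0,0,0]]'
python3 -m inch '[[0.4,0,0,0,0,0],[0.5,0,0,0,0,0],[0.35,0,0,0,0,0],[0,0,0,0,0,0],[0,0,0,0,0,0]]' -1 10
python3 -c "
from h import *
y=np.radians(21.42); togo(np.array([.5542,-.2348])+.050*np.array([np.cos(y),np.sin(y)]),y,.2135)
c=snap('wrist','w5.png')"
```

```text
time: 12.38
ee_pos: [0.5554, -0.2363, 0.303]
eef_rot: [0.982, 0.187, 0.003, 0.001]
ft_force: [0.7, -0.4, -0.3]
width: 0.0524
grip_force: 0.0
time: 12.8
ee_pos: [0.6011, -0.2165, 0.2977]
eef_rot: [0.982, 0.188, -0.0, 0.0]
ft_force: [-0.4, -0.9, -0.6]
width: 0.0264
grip_force: 0.0
to go units [-0.008 -0.003  2.105] turn units [0.002 0.002 0.031]
```

View pics/w5.png

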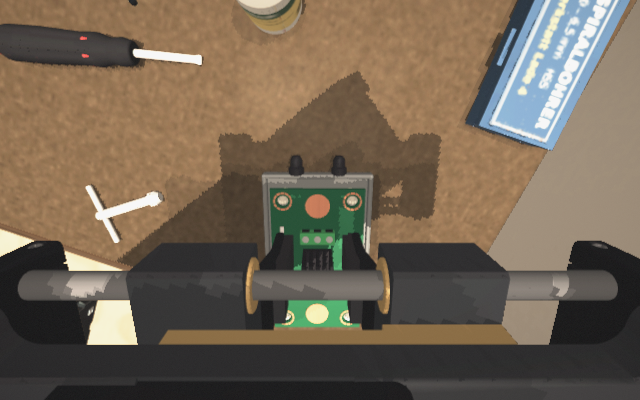

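The board rests on all four pins, which show through the front holes at (283,201) and (352,201). Now I'll press the front land.

```bash
python3 -m inch '[[0,0,0.5,0,0,0],[0,0,0.6,0,0,0],[0,0,0.5,0,0,0],[0,0,0.3,0,0,0],[0,0,0.1,0,0,0]]'
python3 -m inch '[[0,0,0.02,0,0,0],[0,0,0,0,0,0],[0,0,0.02,0,0,0],[0,0,0,0,0,0],[0,0,0,0,0,0]]'
python3 -m inch '[[0,0,0.02,0,0,0],[0,0,0,0,0,0],[0,0,0.02,0,0,0],[0,0,0,0,0,0],[0,0,0,0,0,0]]'
python3 -m inch '[[0,0,0.02,0,0,0],[0,0,0,0,0,0],[0,0,0.02,0,0,0],[0,0,0,0,0,0],[0,0,0,0,0,0]]'
```

```text
time: 13.27
ee_pos: [0.5997, -0.217, 0.2158]
eef_rot: [0.982, 0.187, -0.001, -0.001]
ft_force: [-0.9, -0.2, -0.8]
width: 0.0011
grip_force: 0.0
time: 13.68
ee_pos: [0.6012, -0.2168, 0.2167]
eef_rot: [0.982, 0.187, 0.001, 0.0]
ft_force: [-1.2, -0.2, -0.1]
width: 0.0001
grip_force: 0.0
time: 14.1
ee_pos: [0.6009, -0.2167, 0.2142]
eef_rot: [0.982, 0.187, -0.0, -0.0]
ft_force: [0.3, 0.0, 0.1]
width: 0.0006
grip_force: 0.0
time: 14.52
ee_pos: [0.601, -0.2168, 0.2131]
eef_rot: [0.982, 0.187, 0.0, -0.0]
ft_force: [-1.3, 0.3, 4.6]
width: 0.0003
grip_force: 2.5
```

```bash
python3 -m inch '[[0,0,0.0125,0,0,0],[0,0,0,0,0,0],[0,0,0.0125,0,0,0],[0,0,0,0,0,0],[0,0,0,0,0,0]]'
python3 -m inch '[[0,0,0.0125,0,0,0],[0,0,0,0,0,0],[0,0,0,0,0,0],[0,0,0,0,0,0],[0,0,0,0,0,0]]'
```

```text
time: 14.93
ee_pos: [0.6011, -0.2169, 0.2125]
eef_rot: [0.982, 0.187, 0.0, -0.0]
ft_force: [-3.4, 1.8, 9.7]
width: 0.0004
grip_force: 4.7
time: 15.35
ee_pos: [0.6011, -0.217, 0.2121]
eef_rot: [0.982, 0.187, 0.0, 0.0]
ft_force: [-3.1, 0.8, 10.1]
width: 0.0005
grip_force: 5.1
```

```bash
python3 -m inch '[[0,0,0.0125,0,0,0],[0,0,0,0,0,0],[0,0,0.0125,0,0,0],[0,0,0,0,0,0],[0,0,0,0,0,0]]'
python3 -m inch '[[0,0,0.0125,0,0,0],[0,0,0,0,0,0],[0,0,0.0125,0,0,0],[0,0,0,0,0,0],[0,0,0,0,0,0]]'
```

```text
time: 15.77
ee_pos: [0.6011, -0.2171, 0.2114]
eef_rot: [0.982, 0.187, 0.001, 0.0]
ft_force: [-2.6, 1.1, 11.2]
width: 0.0006
grip_force: 6.1
time: 16.18
ee_pos: [0.6011, -0.2168, 0.2096]
eef_rot: [0.982, 0.187, 0.0, 0.0]
ft_force: [-0.5, 0.2, 4.5]
width: 0.0002
grip_force: 2.4
```

```bash
python3 -m inch '[[0,0,0.0125,0,0,0],[0,0,0,0,0,0],[0,0,0.0125,0,0,0],[0,0,0,0,0,0],[0,0,0,0,0,0]]'
python3 -m inch '[[0,0,0.0125,0,0,0],[0,0,0,0,0,0],[0,0,0.0125,0,0,0],[0,0,0,0,0,0],[0,0,0,0,0,0]]'
```

```text
time: 16.6
ee_pos: [0.6011, -0.2168, 0.2086]
eef_rot: [0.982, 0.187, 0.0, 0.0]
ft_force: [-1.3, 0.2, 7.0]
width: 0.0006
grip_force: 3.4
time: 17.02
ee_pos: [0.6011, -0.2169, 0.2081]
eef_rot: [0.982, 0.187, 0.0, -0.0]
ft_force: [-2.9, 1.5, 12.3]
width: 0.0004
grip_force: 6.0
```

```bash
python3 -m inch '[[0,0,0.0125,0,0,0],[0,0,0,0,0,0],[0,0,0,0,0,0],[0,0,0,0,0,0],[0,0,0,0,0,0]]'
python3 -m inch '[[0,0,0.0125,0,0,0],[0,0,0,0,0,0],[0,0,0,0,0,0],[0,0,0,0,0,0],[0,0,0,0,0,0]]'
```

```text
time: 17.43
ee_pos: [0.6011, -0.2169, 0.2078]
eef_rot: [0.982, 0.187, 0.0, -0.0]
ft_force: [-3.5, 1.2, 14.5]
width: 0.0004
grip_force: 6.8
time: 17.85
ee_pos: [0.6011, -0.217, 0.2075]
eef_rot: [0.982, 0.187, 0.001, -0.0]
ft_force: [-3.7, 2.1, 16.0]
width: 0.0006
grip_force: 7.5
```

```bash
python3 -m inch '[[0,0,0.01,0,0,0],[0,0,0,0,0,0],[0,0,0,0,0,0],[0,0,0,0,0,0],[0,0,0,0,0,0]]'
python3 -m inch '[[0,0,0.008,0,0,0],[0,0,0,0,0,0],[0,0,0,0,0,0],[0,0,0,0,0,0],[0,0,0,0,0,0]]'
```

```text
time: 18.27
ee_pos: [0.6012, -0.2169, 0.207]
eef_rot: [0.982, 0.187, 0.001, -0.0]
ft_force: [-2.9, 1.0, 13.9]
width: 0.0005
grip_force: 7.0
time: 18.68
ee_pos: [0.6012, -0.2169, 0.2066]
eef_rot: [0.982, 0.187, 0.001, 0.0]
ft_force: [-2.1, 2.0, 13.9]
width: 0.0005
grip_force: 6.5
```

```bash
python3 -m inch '[[0,0,0.01,0,0,0],[0,0,0,0,0,0],[0,0,0,0,0,0],[0,0,0,0,0,0],[0,0,0,0,0,0]]'
python3 -m inch '[[0,0,0.01,0,0,0],[0,0,0,0,0,0],[0,0,0,0,0,0],[0,0,0,0,0,0],[0,0,0,0,0,0]]'
```

```text
time: 19.1
ee_pos: [0.6012, -0.2169, 0.2064]
eef_rot: [0.982, 0.187, 0.001, -0.0]
ft_force: [-4.7, 2.0, 16.3]
width: 0.0003
grip_force: 7.8
time: 19.52
ee_pos: [0.6012, -0.2169, 0.2063]
eef_rot: [0.982, 0.187, 0.001, -0.0]
ft_force: [-4.5, 3.0, 18.6]
width: 0.0006
grip_force: 9.0
```

```bash
python3 -m inch '[[0,0,0.008,0,0,0],[0,0,0,0,0,0],[0,0,0,0,0,0],[0,0,0,0,0,0],[0,0,0,0,0,0]]'
```

```text
time: 19.93
ee_pos: [0.6012, -0.217, 0.2062]
eef_rot: [0.982, 0.187, 0.001, -0.0]
ft_force: [-6.1, 3.3, 19.8]
width: 0.0004
grip_force: 9.9
```

```bash
python3 -m inch '[[0,0,0.004,0,0,0],[0,0,0,0,0,0],[0,0,0,0,0,0],[0,0,0,0,0,0],[0,0,0,0,0,0]]'
```

```text
time: 20.35
ee_pos: [0.6012, -0.217, 0.206]
eef_rot: [0.982, 0.187, 0.001, -0.0]
ft_force: [-5.5, 3.1, 21.4]
width: 0.0005
grip_force: 10.4
```

```bash
python3 -m inch '[[0,0,-0.02,0,0,0],[0,0,0,0,0,0],[0,0,0,0,0,0],[0,0,0,0,0,0],[0,0,0,0,0,0]]'
python3 -m inch '[[0,0,-0.02,0,0,0],[0,0,0,0,0,0],[0,0,0,0,0,0],[0,0,0,0,0,0],[0,0,0,0,0,0]]'
python3 -m inch '[[0,0,-0.02,0,0,0],[0,0,0,0,0,0],[0,0,0,0,0,0],[0,0,0,0,0,0],[0,0,0,0,0,0]]'
```

```text
time: 20.77
ee_pos: [0.6012, -0.2169, 0.2064]
eef_rot: [0.982, 0.187, 0.001, -0.0]
ft_force: [-3.9, 1.8, 15.5]
width: 0.0006
grip_force: 8.1
time: 21.18
ee_pos: [0.6012, -0.2169, 0.2067]
eef_rot: [0.982, 0.187, 0.0, 0.0]
ft_force: [-2.3, 1.0, 11.9]
width: 0.0003
grip_force: 5.5
time: 21.6
ee_pos: [0.6011, -0.2168, 0.2069]
eef_rot: [0.982, 0.187, 0.0, 0.0]
ft_force: [-0.0, 0.8, 6.5]
width: 0.0005
grip_force: 3.2
```

```bash
python3 -m inch '[[0,0,-0.4,0,0,0],[0,0,-0.6,0,0,0],[0,0,-0.6,0,0,0],[-0.3,0,0,0,0,0],[-0.6,0,0,0,0,0]]'
python3 -m inch '[[-0.7,0,0,0,0,0],[-0.6,0,0,0,0,0],[-0.3,0,0,0,0,0],[0,0,0,0,0,0],[0,0,0,0,0,0]]'
python3 -c "
from h import *
y=np.radians(21.42); togo(np.array([.5542,-.2348])-.050*np.array([np.cos(y),np.sin(y)]),y,.2135)
c=snap('wrist','w6.png')
i=cv2.imread('pics/w6.png')
cv2.imwrite('pics/z6.png',cv2.resize(i[60:260,220:420],None,fx=3,fy=3,interpolation=cv2.INTER_CUBIC))"
```

```text
time: 22.02
ee_pos: [0.5692, -0.2284, 0.2714]
eef_rot: [0.982, 0.189, 0.001, 0.0]
ft_force: [-0.2, 0.3, -0.7]
width: 0.0007
grip_force: 0.0
time: 22.43
ee_pos: [0.5083, -0.2532, 0.2706]
eef_rot: [0.982, 0.187, 0.0, -0.0]
ft_force: [1.0, 0.9, 0.7]
width: 0.0002
grip_force: 0.0
to go units [-0.016 -0.008  1.428] turn units [-0.003 -0.006  0.023]
```

View pics/z6.png

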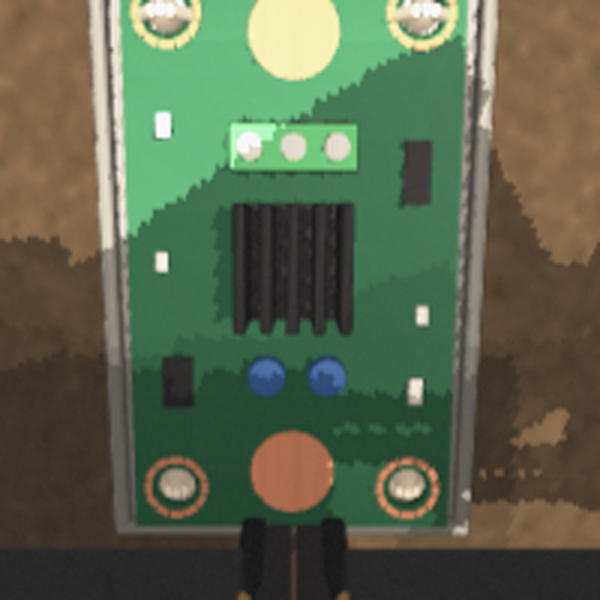

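The front holes show pin heads standing through on both sides, and the back holes are at (177,486) and (407,486). Now the back land.

```bash
python3 -m inch '[[0,0,0.4,0,0,0],[0,0,0.5,0,0,0],[0,0,0.3,0,0,0],[0,0,0.1,0,0,0],[0,0,0,0,0,0]]'
python3 -m inch '[[0,0,0.025,0,0,0],[0,0,0,0,0,0],[0,0,0.02,0,0,0],[0,0,0,0,0,0],[0,0,0,0,0,0]]'
python3 -m inch '[[0,0,0.02,0,0,0],[0,0,0,0,0,0],[0,0,0.02,0,0,0],[0,0,0,0,0,0],[0,0,0,0,0,0]]'
```

```text
time: 22.9
ee_pos: [0.5083, -0.2529, 0.2175]
eef_rot: [0.982, 0.188, -0.001, -0.0]
ft_force: [-0.5, -0.3, 1.2]
width: 0.0005
grip_force: 0.0
time: 23.32
ee_pos: [0.508, -0.2536, 0.2172]
eef_rot: [0.982, 0.187, 0.0, 0.0]
ft_force: [-0.4, 0.2, 0.5]
width: 0.0004
grip_force: 0.0
time: 23.73
ee_pos: [0.5079, -0.2535, 0.2152]
eef_rot: [0.982, 0.187, -0.0, -0.0]
ft_force: [-0.3, 0.4, 0.2]
width: 0.0006
grip_force: 0.0
```

```bash
python3 -m inch '[[0,0,0.02,0,0,0],[0,0,0,0,0,0],[0,0,0.02,0,0,0],[0,0,0,0,0,0],[0,0,0,0,0,0]]'
python3 -m inch '[[0,0,0.0125,0,0,0],[0,0,0,0,0,0],[0,0,0.0125,0,0,0],[0,0,0,0,0,0],[0,0,0,0,0,0]]'
```

```text
time: 24.15
ee_pos: [0.5079, -0.2536, 0.2137]
eef_rot: [0.982, 0.187, 0.0, -0.0]
ft_force: [0.1, -0.9, 1.1]
width: 0.0003
grip_force: 0.8
time: 24.57
ee_pos: [0.5079, -0.2536, 0.2129]
eef_rot: [0.982, 0.187, 0.0, -0.0]
ft_force: [-1.9, 1.5, 6.9]
width: 0.0007
grip_force: 3.2
```

```bash
python3 -m inch '[[0,0,0.0125,0,0,0],[0,0,0,0,0,0],[0,0,0.0125,0,0,0],[0,0,0,0,0,0],[0,0,0,0,0,0]]'
python3 -m inch '[[0,0,0.0125,0,0,0],[0,0,0,0,0,0],[0,0,0.0125,0,0,0],[0,0,0,0,0,0],[0,0,0,0,0,0]]'
```

```text
time: 24.98
ee_pos: [0.5079, -0.2538, 0.2122]
eef_rot: [0.982, 0.187, 0.0, 0.0]
ft_force: [-3.1, -0.1, 8.8]
width: 0.0003
grip_force: 4.4
time: 25.4
ee_pos: [0.5079, -0.254, 0.2114]
eef_rot: [0.982, 0.187, 0.0, 0.0]
ft_force: [-3.7, 0.3, 11.6]
width: 0.0006
grip_force: 5.5
```

```bash
python3 -m inch '[[0,0,0.0125,0,0,0],[0,0,0,0,0,0],[0,0,0.0125,0,0,0],[0,0,0,0,0,0],[0,0,0,0,0,0]]'
```

```text
time: 25.82
ee_pos: [0.5078, -0.2537, 0.2096]
eef_rot: [0.982, 0.187, -0.0, 0.0]
ft_force: [-1.5, -0.9, 3.0]
width: 0.0006
grip_force: 1.5
```

Barbs yielded. Press on.

```bash
python3 -m inch '[[0,0,0.0125,0,0,0],[0,0,0,0,0,0],[0,0,0.0125,0,0,0],[0,0,0,0,0,0],[0,0,0,0,0,0]]'
python3 -m inch '[[0,0,0.0125,0,0,0],[0,0,0,0,0,0],[0,0,0.0125,0,0,0],[0,0,0,0,0,0],[0,0,0,0,0,0]]'
```

```text
time: 26.23
ee_pos: [0.5079, -0.2536, 0.2085]
eef_rot: [0.982, 0.187, -0.0, 0.0]
ft_force: [-1.9, -0.6, 2.7]
width: 0.0006
grip_force: 1.0
time: 26.65
ee_pos: [0.5079, -0.2536, 0.2078]
eef_rot: [0.982, 0.187, 0.0, -0.0]
ft_force: [-3.6, 0.0, 7.3]
width: 0.0004
grip_force: 3.6
```

```bash
python3 -m inch '[[0,0,0.0125,0,0,0],[0,0,0,0,0,0],[0,0,0,0,0,0],[0,0,0,0,0,0],[0,0,0,0,0,0]]'
python3 -m inch '[[0,0,0.0125,0,0,0],[0,0,0,0,0,0],[0,0,0,0,0,0],[0,0,0,0,0,0],[0,0,0,0,0,0]]'
```

```text
time: 27.07
ee_pos: [0.5079, -0.2537, 0.2074]
eef_rot: [0.982, 0.187, 0.0, -0.0]
ft_force: [-4.0, -0.0, 8.7]
width: 0.0006
grip_force: 4.2
time: 27.48
ee_pos: [0.5079, -0.2537, 0.2071]
eef_rot: [0.982, 0.187, 0.0, -0.0]
ft_force: [-4.2, -0.1, 11.3]
width: 0.0009
grip_force: 5.5
```

```bash
python3 -m inch '[[0,0,0.0125,0,0,0],[0,0,0,0,0,0],[0,0,0,0,0,0],[0,0,0,0,0,0],[0,0,0,0,0,0]]'
python3 -m inch '[[0,0,0.0125,0,0,0],[0,0,0,0,0,0],[0,0,0,0,0,0],[0,0,0,0,0,0],[0,0,0,0,0,0]]'
```

```text
time: 27.9
ee_pos: [0.5078, -0.2537, 0.2065]
eef_rot: [0.982, 0.187, 0.0, -0.0]
ft_force: [-4.3, -0.4, 6.9]
width: 0.0005
grip_force: 3.4
time: 28.32
ee_pos: [0.5078, -0.2537, 0.206]
eef_rot: [0.982, 0.187, 0.0, -0.0]
ft_force: [-4.7, 0.9, 8.9]
width: 0.0006
grip_force: 4.9
```

```bash
python3 -m inch '[[0,0,0.01,0,0,0],[0,0,0,0,0,0],[0,0,0,0,0,0],[0,0,0,0,0,0],[0,0,0,0,0,0]]'
```

```text
time: 28.73
ee_pos: [0.5078, -0.2537, 0.2059]
eef_rot: [0.982, 0.187, 0.0, -0.0]
ft_force: [-4.9, 1.0, 13.1]
width: 0.0003
grip_force: 6.6
```

```bash
python3 -m inch '[[0,0,0.008,0,0,0],[0,0,0,0,0,0],[0,0,0,0,0,0],[0,0,0,0,0,0],[0,0,0,0,0,0]]'
```

```text
time: 29.15
ee_pos: [0.5078, -0.2538, 0.2057]
eef_rot: [0.982, 0.187, 0.0, -0.0]
ft_force: [-7.2, 1.9, 16.3]
width: 0.0008
grip_force: 7.9
```

```bash
python3 -m inch '[[0,0,0.008,0,0,0],[0,0,0,0,0,0],[0,0,0,0,0,0],[0,0,0,0,0,0],[0,0,0,0,0,0]]'
```

```text
time: 29.57
ee_pos: [0.5078, -0.2538, 0.2056]
eef_rot: [0.982, 0.187, 0.0, -0.0]
ft_force: [-7.9, 2.6, 18.3]
width: 0.0007
grip_force: 9.1
```

```bash
python3 -m inch '[[0,0,0.006,0,0,0],[0,0,0,0,0,0],[0,0,0,0,0,0],[0,0,0,0,0,0],[0,0,0,0,0,0]]'
```

```text
time: 29.98
ee_pos: [0.5078, -0.2538, 0.2055]
eef_rot: [0.982, 0.187, 0.0, -0.0]
ft_force: [-9.0, 1.8, 20.7]
width: 0.0007
grip_force: 9.9
```

```bash
python3 -m inch '[[0,0,-0.02,0,0,0],[0,0,-0.02,0,0,0],[0,0,0,0,0,0],[0,0,0,0,0,0],[0,0,0,0,0,0]]'
python3 -m inch '[[0,0,-0.02,0,0,0],[0,0,0,0,0,0],[0,0,0,0,0,0],[0,0,0,0,0,0],[0,0,0,0,0,0]]'
python3 -m inch '[[0,0,-0.4,0,0,0],[0,0,-0.6,0,0,0],[0,0,-0.6,0,0,0],[0,0,-0.4,0,0,0],[0,0,0,0,0,0]]'
python3 -m inch '[[-0.5,0,-0.2,0,0,0],[-0.5,0,0,0,0,0],[-0.4,0,0,0,0,0],[0,0,0,0,0,0],[0,0,0,0,0,0]]'
python3 -c "
from h import *
c=snap('wrist','w7.png'); i=cv2.imread('pics/w7.png')
cv2.imwrite('pics/z7.png',cv2.resize(i[0:190,220:420],None,fx=3,fy=3,interpolation=cv2.INTER_CUBIC))"
```

```text
time: 30.4
ee_pos: [0.508, -0.2536, 0.2061]
eef_rot: [0.982, 0.187, 0.0, -0.0]
ft_force: [-4.7, -0.2, 7.3]
width: 0.0005
grip_force: 3.7
time: 30.82
ee_pos: [0.508, -0.2533, 0.2065]
eef_rot: [0.982, 0.187, -0.0, -0.0]
ft_force: [0.1, 0.5, -0.2]
width: 0.0007
grip_force: 0.0
time: 31.23
ee_pos: [0.5088, -0.2542, 0.29]
eef_rot: [0.982, 0.187, 0.002, 0.001]
ft_force: [-0.1, -0.4, -0.4]
width: 0.0003
grip_force: 0.0
time: 31.65
ee_pos: [0.4554, -0.2742, 0.2943]
eef_rot: [0.982, 0.187, 0.0, -0.0]
ft_force: [0.4, -0.3, -1.3]
width: 0.0009
grip_force: 0.0
```

View pics/z7.png

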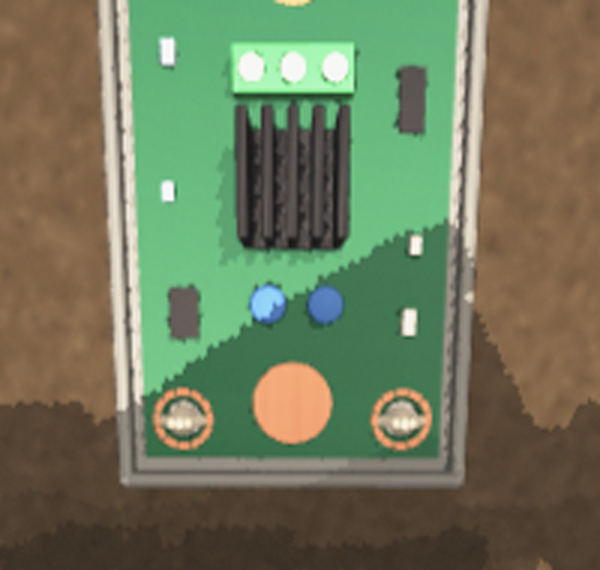

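The back end looks seated, with the barbs spread over the board at (183,418) and (402,418) and zero force at TCP 0.2065. I'll recheck the front with a second press, since it was measured on a tilted board.

```bash
python3 -m inch '[[0.5,0,0,0,0,0],[0.8,0,0,0,0,0],[0.9,0,0,0,0,0],[0.9,0,0,0,0,0],[0.7,0,0,0,0,0]]'
python3 -m inch '[[0.14,0,0,0,0,0],[0,0,0,0,0,0],[0,0,0,0,0,0],[0,0,0,0,0,0],[0,0,0,0,0,0]]'
python3 -c "
from h import *
y=np.radians(21.42); togo(np.array([.5542,-.2348])+.050*np.array([np.cos(y),np.sin(y)]),y,.2085)"
```

```text
time: 32.12
ee_pos: [0.6006, -0.215, 0.2936]
eef_rot: [0.982, 0.189, 0.0, -0.001]
ft_force: [-0.1, 0.1, -0.1]
width: 0.0008
grip_force: 0.0
time: 32.53
ee_pos: [0.6015, -0.217, 0.2948]
eef_rot: [0.982, 0.187, -0.0, -0.0]
ft_force: [-0.0, -0.7, 0.1]
width: 0.0008
grip_force: 0.0
to go units [-0.014 -0.017  2.158] turn units [-0.001  0.     0.011]
```

```bash
python3 -m inch '[[0,0,0.5,0,0,0],[0,0,0.7,0,0,0],[0,0,0.5,0,0,0],[0,0,0.3,0,0,0],[0,0,0.1,0,0,0]]'
python3 -m inch '[[0,0,0.03,0,0,0],[0,0,0,0,0,0],[0,0,0,0,0,0],[0,0,0,0,0,0],[0,0,0,0,0,0]]'
python3 -m inch '[[0,0,0.02,0,0,0],[0,0,0,0,0,0],[0,0,0,0,0,0],[0,0,0,0,0,0],[0,0,0,0,0,0]]'
python3 -m inch '[[0,0,0.02,0,0,0],[0,0,0,0,0,0],[0,0,0,0,0,0],[0,0,0,0,0,0],[0,0,0,0,0,0]]'
```

```text
time: 32.95
ee_pos: [0.6014, -0.2162, 0.209]
eef_rot: [0.982, 0.187, -0.001, -0.001]
ft_force: [0.4, 0.2, -0.6]
width: 0.0007
grip_force: 0.0
time: 33.37
ee_pos: [0.6027, -0.2162, 0.2105]
eef_rot: [0.982, 0.187, 0.001, 0.0]
ft_force: [1.6, 0.6, 0.7]
width: 0.0007
grip_force: 0.0
time: 33.78
ee_pos: [0.6024, -0.2161, 0.2087]
eef_rot: [0.982, 0.187, 0.0, -0.0]
ft_force: [0.8, -0.4, -0.3]
width: 0.0006
grip_force: 0.0
time: 34.2
ee_pos: [0.6024, -0.2161, 0.2079]
eef_rot: [0.982, 0.187, 0.0, -0.0]
ft_force: [-0.5, -0.2, -0.6]
width: 0.0008
grip_force: 0.0
```

```bash
python3 -m inch '[[0,0,0.02,0,0,0],[0,0,0,0,0,0],[0,0,0,0,0,0],[0,0,0,0,0,0],[0,0,0,0,0,0]]'
python3 -m inch '[[0,0,0.02,0,0,0],[0,0,0,0,0,0],[0,0,0,0,0,0],[0,0,0,0,0,0],[0,0,0,0,0,0]]'
python3 -m inch '[[0,0,0.02,0,0,0],[0,0,0,0,0,0],[0,0,0,0,0,0],[0,0,0,0,0,0],[0,0,0,0,0,0]]'
```

```text
time: 34.62
ee_pos: [0.6024, -0.2161, 0.2071]
eef_rot: [0.982, 0.187, 0.0, -0.0]
ft_force: [-0.8, -0.9, -1.5]
width: 0.0005
grip_force: 0.0
time: 35.03
ee_pos: [0.6024, -0.2161, 0.2064]
eef_rot: [0.982, 0.187, 0.0, 0.0]
ft_force: [0.3, -0.3, 0.7]
width: 0.0005
grip_force: 0.5
time: 35.45
ee_pos: [0.6024, -0.2162, 0.2061]
eef_rot: [0.982, 0.187, 0.0, -0.0]
ft_force: [-2.2, 0.9, 7.4]
width: 0.0003
grip_force: 3.6
```

The front contact is now at 0.2064, the same height as the back, so the board is clicked in and level. I'll retreat and take a final check picture before handing in.

```bash
python3 -m inch '[[0,0,-0.05,0,0,0],[0,0,-0.4,0,0,0],[0,0,-0.7,0,0,0],[0,0,-0.7,0,0,0],[0,0,-0.7,0,0,0]]'
python3 -m inch '[[0,0,-0.5,0,0,0],[0,0,0,0,0,0],[0,0,0,0,0,0],[0,0,0,0,0,0],[0,0,0,0,0,0]]'
python3 -c "
from h import *
job.close_job()"
```

```text
time: 35.87
ee_pos: [0.6021, -0.2161, 0.3084]
eef_rot: [0.982, 0.187, -0.0, -0.0]
ft_force: [0.8, -1.2, -0.1]
width: 0.0005
grip_force: 0.0
time: 36.28
ee_pos: [0.6021, -0.2158, 0.3262]
eef_rot: [0.982, 0.187, -0.001, -0.0]
ft_force: [0.7, -0.1, 0.0]
width: -0.0001
grip_force: 0.0
the job is handed in; nothing more can be done
```

The board is on all four pins, terminal toward the glands, and by touch both ends sit at the same height (within about 0.1 mm); the highest press reading was about 23 N, and I handed in at 36 s without the last check picture I'd said I would take.

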